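Reset the tripped cut-out of a dry-block heater through its sunken key

TASK

The cut-out of the white dry-block heater on the worktop has tripped. With the fingertips, push its sliding guard all the way aside, reach into the well underneath and press the sunken reset key to its stop, keep it down for two seconds, then let it come up and push the guard fully shut again. Do not press the raised start key at the other end of the deck, and do not lift or shift the vials in the block, the timer or the rubber stopper.

Things in the scene. Friction and masses are not known exactly. Their poses are not given: they have to be found in the camera images.
- heater: white dry-block heater, fixed, 230 (x) x 220 (y) x 76 mm high; origin at the centre of its underside on the worktop, +x to its back, +y to its left, z up. The flat front half of its top (the deck, x from -115 to +2 mm) is 70 mm above the worktop; the rear half holds an aluminium block, top 76 mm, with eight 32 mm holes. Two grey rails 6 mm high run along y on the deck, 62 mm apart (centre to centre), either side of the guard.
- well (a point): centre of the mouth of the well, level with the deck, at (-60, -45, 70) mm in the heater's frame. The well is 42 x 42 mm, sides along the heater's x and y, straight walls, its floor 31.5 mm below the mouth.
- guard (a joint): travel in m of the grey sliding guard along the heater's +y (to its left): 0 shut, centred over the well; 0.054 fully aside, at its end stop. Starts 0 to 0.012. It stays where it is left and takes about 2 N to slide. The guard is a plate 56 (x) x 54 (y) x 3 mm, lying 1 mm above the deck, with a push tab across its middle.
- tab (a point): centre of the top of the guard's push tab, moves with the guard. The tab is a bar 40 mm along the heater's x, 12 mm thick along y, upright sides; its top is 20 mm above the deck and 16 mm above the guard's plate.
- reset_key (a joint): travel in m of the sunken reset key, downward: 0 up, 0.006 fully down at its stop. A spring returns it; about 1 N starts it and 6 N takes it fully down.
- reset_top (a point): centre of the top of the reset key, moves with it: a round grey key of 24 mm diameter in the middle of the well, its top 24 mm below the deck when up and 30 mm when down.
- start_key (a joint): travel in m of the raised start key, downward: 0 up, 0.003 fully down; a spring returns it. Not to be pressed.
- start_top (a point): centre of the top of the raised start key: a round grey key of 20 mm diameter standing 4 mm above the deck, at (-60, 88) mm in the heater's frame.
- vial_1: glass vial with a wide cap, 30 mm diameter, 56 mm high, loose in a hole of the block, standing 26 mm above the block's top; origin at the centre of its underside, z up. To be left alone.
- vial_2: as vial_1, in another hole
- vial_3: as vial_1, in another hole
- timer: white bench timer lying on the worktop left of the heater, 60 x 68 x 18 mm; origin at the centre of its underside. To be left alone.
- stopper: brown rubber stopper standing on the worktop left of the heater, 29 mm diameter, 28 mm high; origin at the centre of its underside. To be left alone.

How it is judged:
On the way, in this order (a step that is already met when the one before it is completed fails the run):
1. the guard is pushed aside, at least 46 of its 54 mm (value of joint guard above 0.046 m), for 0.1 s.
2. the reset key is held at least 4.5 of its 6 mm down for 1.5 s (value of joint reset_key above 0.0045 m), for 1.5 s.
At the end, for the whole second after the job is handed in: The guard is shut again to within 4 mm, the reset key is up (within 1 mm), the start key is up, each vial is within 8 mm and the timer and stopper within 10 mm of where they stood (value of joint guard below 0.004 m and value of joint each of reset_key, start_key below 0.001 m and distance of each of vial_1, vial_2, vial_3 from where it was at the start of the episode below 0.008 m and distance of each of timer, stopper from where it was at the start of the episode below 0.01 m); the robot touches nothing.
It fails at once if the start key is pressed (more than 1.5 mm) (value of joint start_key above 0.0015 m).
It fails at once if a vial is lifted or shifted by more than 8 mm (distance of any of vial_1, vial_2, vial_3 from where it was at the start of the episode above 0.008 m).
It fails at once if the timer or the stopper is lifted or shifted by more than 10 mm (distance of any of timer, stopper from where it was at the start of the episode above 0.01 m).
It also fails if it takes over 48 s, if anything falls off the work surface, if the arm or the gripper's body presses on something with over 40 N, if the wrist force passes 120 N, or if a joint passes its speed limit or range.

ROBOT

A 6-joint arm with a two-finger parallel gripper is mounted at the origin on a cart in front of the work surface, level with it; the furniture and walls round the work are solid. World frame = base frame: x ahead of the robot, y to its left, z up, the work surface at z = 0. Lengths are in m, angles in rad, forces in N, time in s.
With the tool pointing down it reaches from about 0.275 to 1 m from the base axis. Payload 8.4 kg.
Tool frame: the origin (TCP) lies on the centre line of the jaws, within the pads' length; the fingertips stand 17 mm ahead of it and the grasp point (between the pads) lies 2 mm behind it (bot.tcp_to_tips is the y of the fingertips in the tool frame, in m); y points along the fingers, z is the direction in which the jaws open and shut, and the axes are right-handed (so a half turn about y gives the same grasp; the last joint's range is limited). The gripper opens to 85 mm and grips with 20 to 120 N. Pads are 22 mm wide; open, the fingers measure 114 mm over their backs; the gripper's body (76 mm by 85 mm) begins 54 mm behind the grasp point. The pads swing forward as they close: fully open they stand 13 mm farther back than shut.
Start: joints at [-1.314, 0.353, 1.633, -0, 1.155, -0.002], TCP at [0.16, -0.604, 0.248] pointing down, gripper open.
Joint ranges: [-2.63, 2.63], [-0.92, 2.1], [0.06, 2.66], [-1.3, 4.44], [0, 2.69], [-3.02, 3.02]. Speed limits (rad/s): [2.22, 2.22, 2.79, 3.14, 3.14, 3.14].

INTERFACE

Orientations are given as a unit quaternion [x, y, z, w].
In Python, from workcell import bot, hand, kinematics, get_obs, vision, hand_in gives the robot as it stands. The module is installed in compiled form; this text tells all that it offers. Calls block until the motion is done:
- bot.reach(position, orientation): joint-space move of the TCP to a pose.
- bot.servo_line(position, ori=None, velocity=0.15): straight line of the TCP; ori=None keeps the orientation; velocity is the mean speed in m/s.
- bot.goto_joints(angles): joint-space move.
- hand.move_gripper(opening, strength=None): finger opening in m; strength is the grip in N (None keeps the last); returns when the fingers have stopped.
- bot.dwell(seconds).
- kinematics.solve_ik(position, orientation): joint angles nearest the present ones, or None.
- get_obs(): the state.
- vision.read_camera(name): name is "scene" or "top" or "wrist"; returns a dict with "frame" (400x640x3 uint8, red, green, blue), "intrinsics" (3x3 intrinsics, pixels), "view" (4x4, takes a point from world to camera coordinates). Camera axes: x right, y down, z forward; pixel columns grow to the right and rows downward; lengths in m; the calibration is good to about 2 mm. A picture is of the moment at which its call begins. There is no depth.
A pose or a line that the arm cannot do raises bot.IKError and nothing moves.
- hand_in(): hands the job in, once; it reports no verdict.
The state is a dict: "time_s": time; "joint_pos": joint angles; "joint_vel": joint speeds; "joint_efforts": joint torques, N m; "position": TCP position; "orientation": TCP orientation; "wrist_force": force on the tool from outside, world axes, zero at the start; "ft_torque": the same for the moment, N m; "gripper_width": finger opening in m.
Only numpy, scipy, OpenCV 4.12 (cv2) and the standard library are available. Lean on these libraries where they do the work, as an engineer would, in place of code of your own. Each camera call takes 0.05 s, during which the arm holds its last target.

## Working session

There is one attempt and no reset: what is moved stays moved. The work goes in short steps, each a Python script; the robot and the scene stay as the last script left them, time stands still between calls to the robot, and variables do not carry over. Pictures are saved under pics/ and viewed, and the job is handed in when it is done.

```bash
mkdir -p pics
python3 - <<'E'
from workcell import bot, hand, kinematics, get_obs, vision
import cv2, numpy as np
for n in ["scene","top","wrist"]:
    c=vision.read_camera(n); cv2.imwrite(f"pics/{n}0.png",c["frame"][:,:,::-1])
    np.savez(f"{n}0.npz",**c)
    print(n,c["intrinsics"].round(1).tolist(),c["view"].round(3).tolist())
o=get_obs(); print(o); print(bot.tcp_to_tips)
E
```

```text
scene [[369.9, 0.0, 323.7], [0.0, 369.9, 201.8], [0.0, 0.0, 1.0]] [[-0.562, -0.827, -0.006, 0.52], [-0.652, 0.447, -0.613, 0.351], [0.51, -0.341, -0.79, 0.69], [0.0, 0.0, 0.0, 1.0]]
top [[497.7, 0.0, 317.8], [0.0, 497.7, 198.7], [0.0, 0.0, 1.0]] [[-0.028, -0.999, -0.021, 0.221], [-0.983, 0.032, -0.182, 0.614], [0.182, 0.016, -0.983, 0.836], [0.0, 0.0, 0.0, 1.0]]
wrist [[322.1, 0.0, 320.6], [0.0, 322.1, 203.0], [0.0, 0.0, 1.0]] [[0.256, -0.967, -0.002, -0.625], [-0.926, -0.246, 0.286, -0.038], [-0.277, -0.072, -0.958, 0.379], [0.0, 0.0, 0.0, 1.0]]
{'time_s': 0.15, 'joint_pos': array([-1.31440083e+00,  3.53511190e-01,  1.63394040e+00,  2.93446644e-05,
        1.15515778e+00, -2.38399227e-03]), 'joint_vel': array([ 0.0009222 , -0.00070941, -0.00350587,  0.00021207, -0.00119814,
       -0.00012478]), 'joint_efforts': array([-1.38936855e-03, -6.05635858e+01, -3.42336595e+01, -9.41694134e-05,
        6.11289011e-03,  3.79108678e-05]), 'position': array([ 0.15987496, -0.60387485,  0.24773009]), 'orientation': array([-0.09126924,  0.70155417, -0.70083863,  0.091197  ]), 'wrist_force': array([ 0.24214105, -0.10304384, -0.14348317]), 'ft_torque': array([0.02118006, 0.02514282, 0.01730403]), 'gripper_width': 0.08555931826327734}
0.017
```

View pics/scene0.png

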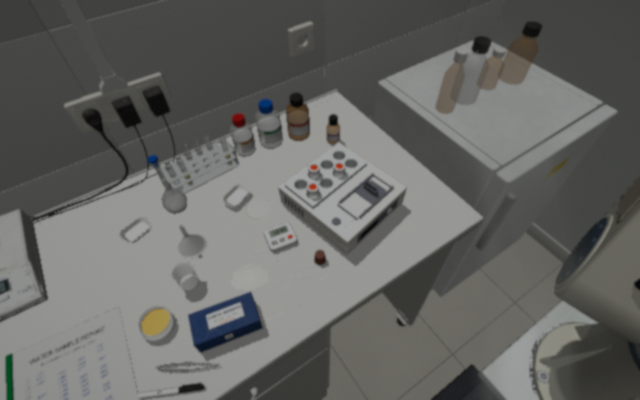

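View pics/top0.png

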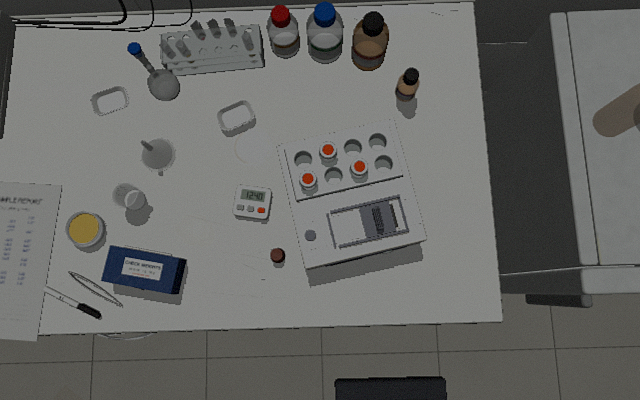

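View pics/wrist0.png

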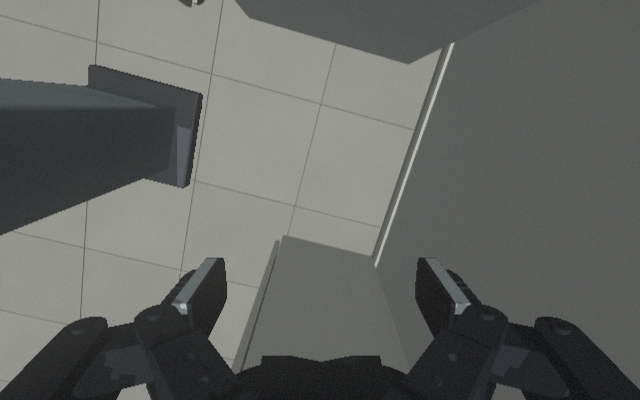

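The top view shows the heater between about (277,130) and (425,265), the guard with its dark tab near (379,218), the start key near (310,236), the timer at (253,202) and the stopper at (278,255). I'll enlarge it to find the corners.

Run:
```python
import cv2
i=cv2.imread("pics/top0.png")[110:280,260:440]
cv2.imwrite("pics/topz.png",cv2.resize(cv2.convertScaleAbs(i,alpha=1.3),None,fx=3.5,fy=3.5,interpolation=cv2.INTER_CUBIC))
i=cv2.imread("pics/scene0.png")[130:270,260:420]
cv2.imwrite("pics/scenez.png",cv2.resize(cv2.convertScaleAbs(i,alpha=1.3),None,fx=4,fy=4,interpolation=cv2.INTER_CUBIC))
```

```text
(no output)
```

View pics/topz.png

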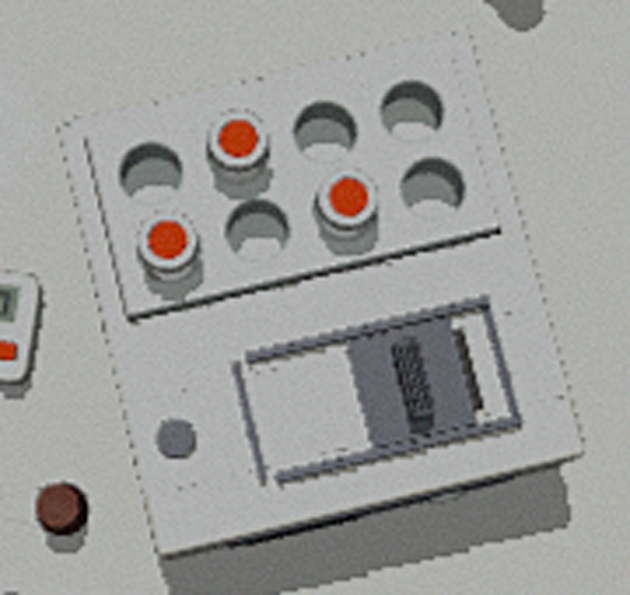

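View pics/scenez.png

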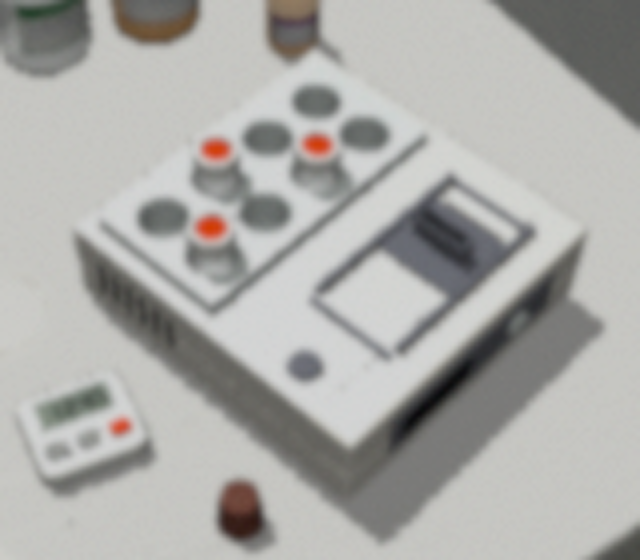

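```bash
cat > h.py <<'E'
import numpy as np, cv2
def ray(c,uv):
    V=c["view"];R=V[:3,:3];o=-R.T@V[:3,3]
    d=R.T@np.linalg.inv(c["intrinsics"])@np.array([uv[0],uv[1],1.]);return o,d/np.linalg.norm(d)
def onz(c,uv,z):
    o,d=ray(c,uv);return o+d*(z-o[2])/d[2]
def tri(cs,uvs):
    A=np.zeros((3,3));b=np.zeros(3)
    for c,uv in zip(cs,uvs):
        o,d=ray(c,uv);P=np.eye(3)-np.outer(d,d);A+=P;b+=P@o
    x=np.linalg.solve(A,b)
    res=[np.linalg.norm((np.eye(3)-np.outer(ray(c,u)[1],ray(c,u)[1]))@(x-ray(c,u)[0])) for c,u in zip(cs,uvs)]
    return x,max(res)
def proj(c,p):
    q=c["view"][:3,:3]@np.asarray(p)+c["view"][:3,3];q=c["intrinsics"]@q;return q[:2]/q[2]
def blobs(c,lo,hi,roi,amin=8):
    """hsv mask blobs in roi (x0,y0,x1,y1): list (area,centroid)"""
    x0,y0,x1,y1=roi
    m=cv2.inRange(cv2.cvtColor(c["frame"],cv2.COLOR_RGB2HSV)[y0:y1,x0:x1],np.array(lo),np.array(hi))
    n,l,s,ce=cv2.connectedComponentsWithStats(m)
    return [(int(s[i,4]),ce[i]+[x0,y0],s[i,:4].tolist()) for i in range(1,n) if s[i,4]>=amin]
E
python3 - <<'E'
from h import *
T=dict(np.load("top0.npz"));S=dict(np.load("scene0.npz"))
for c,roi in((T,(280,185,430,265)),(S,(318,165,410,240))):
    h=cv2.cvtColor(c["frame"],cv2.COLOR_RGB2HSV)
    print(np.median(h[roi[1]:roi[3],roi[0]:roi[2]].reshape(-1,3),axis=0))
    for b in blobs(c,(90,20,60),(140,255,140),roi,15): print(b)
uv=lambda x,y:(x/3.5+260,y/3.5+110)
sv=lambda x,y:(x/4+260,y/4+130)
for n,a,b in [("FL",(165,553),(350,447)),("FR",(582,455),(584,235)),("blkFL",(130,320),(214,310)),("blkFR",(500,231),(425,138)),
   ("start",(177,438),(305,366)),("tab_c",(412,385),(445,235))]:
    x,r=tri([T,S],[uv(*a),sv(*b)]);print(n,x.round(4),round(r,4),onz(T,uv(*a),.07).round(4),onz(S,sv(*b),.07).round(4))
E
```

```text
[ 70.   6. 135.]
(19, array([388.63157895, 197.94736842]), [102, 11, 14, 5])
(19, array([400.63157895, 204.94736842]), [118, 13, 6, 14])
(531, array([377.41996234, 219.06779661]), [80, 14, 38, 42])
(33, array([350.06060606, 207.15151515]), [59, 19, 23, 7])
(19, array([404.78947368, 220.        ]), [123, 28, 5, 15])
(48, array([309.97916667, 234.75      ]), [25, 45, 10, 10])
(16, array([403.5625, 230.75  ]), [119, 44, 10, 4])
(16, array([333.0625, 238.9375]), [51, 48, 5, 14])
(27, array([348.2962963 , 243.85185185]), [59, 56, 19, 6])
[ 45.   5. 146.]
(247, array([370.048583  , 192.14979757]), [37, 15, 31, 23])
FL [0.4976 0.2251 0.0636] 0.0008 [0.4968 0.2244 0.07  ] [0.4952 0.2282 0.07  ]
FR [0.5403 0.0146 0.0614] 0.0006 [0.539  0.0159 0.07  ] [0.5361 0.0211 0.07  ]
blkFL [0.614  0.2392 0.0725] 0.0001 [0.6143 0.2392 0.07  ] [0.6157 0.2383 0.07  ]
blkFR [0.6548 0.0499 0.0695] 0.0004 [0.6543 0.0497 0.07  ] [0.6547 0.0506 0.07  ]
start [0.5537 0.2169 0.0689] 0.0001 [0.5536 0.217  0.07  ] [0.553  0.2174 0.07  ]
tab_c [0.5746 0.1001 0.0854] 0.0001 [0.5767 0.0984 0.07  ] [0.5839 0.0908 0.07  ]
```

Two views agree: start key at about (0.554, 0.217), yaw about 0.2 rad, deck height about 0.07. Before swinging the arm over I'll check the height of the white cabinet on the right.

Run:
```python
from h import *
from workcell import kinematics,bot
from scipy.spatial.transform import Rotation as Ro
T=dict(np.load("top0.npz"));S=dict(np.load("scene0.npz"))
for a,b in [((583,292),(495,157)),((553,12),(380,85))]:
    print(tri([T,S],[a,b]))
print(onz(T,(500,318),0),onz(T,(475,2),0))
yaw=np.arctan2(0.0262,0.1303);print(yaw)
for k in range(4):
    z=yaw+k*np.pi/2; Z=np.array([np.cos(z),np.sin(z),0]);Y=np.array([0,0,-1.]);X=np.cross(Y,Z)
    q=Ro.from_matrix(np.c_[X,Y,Z]).as_quat()
    for p in ([.58,.09,.1],[.53,.09,.3]):
        j=kinematics.solve_ik(p,q);print(k,X.round(2),None if j is None else np.round(j,2))
```

```text
(array([ 0.45534565, -0.20777681,  0.11597415]), np.float64(0.01589305337053501))
(array([ 1.02538265, -0.31221615, -0.04549968]), np.float64(0.004327609550416305))
[ 0.39940307 -0.1219987   0.        ] [ 1.0311843  -0.13067497  0.        ]
0.19842846489792315
0 [ 0.2  -0.98  0.  ] [ 0.15  0.47  1.83 -0.    0.84 -0.05]
0 [ 0.2  -0.98  0.  ] [ 0.17  0.17  1.76 -0.    1.21 -0.03]
1 [0.98 0.2  0.  ] [ 0.15  0.47  1.83 -0.    0.84 -1.62]
1 [0.98 0.2  0.  ] [ 0.17  0.17  1.76 -0.    1.21 -1.6 ]
2 [-0.2   0.98  0.  ] None
2 [-0.2   0.98  0.  ] None
3 [-0.98 -0.2  -0.  ] [ 0.15  0.47  1.83 -0.    0.84  1.52]
3 [-0.98 -0.2  -0.  ] [ 0.17  0.17  1.76 -0.    1.21  1.54]
```

```bash
cat >> h.py <<'E'
from scipy.spatial.transform import Rotation as Ro
def quat(yaw):
    Z=np.array([np.cos(yaw),np.sin(yaw),0]);Y=np.array([0,0,-1.]);X=np.cross(Y,Z)
    return Ro.from_matrix(np.c_[X,Y,Z]).as_quat()
def snap(name):
    from workcell import vision
    c=vision.read_camera(name.rstrip("0123456789_"));cv2.imwrite(f"pics/{name}.png",c["frame"][:,:,::-1]);np.savez(f"{name}.npz",**c);return c
E
python3 - <<'E'
from h import *
from workcell import *
o=get_obs();R=Ro.from_quat(o["orientation"]).as_matrix()
w=dict(np.load("wrist0.npz"));V=w["view"]
print("cam in tool",R.T@(-V[:3,:3].T@V[:3,3]-o["position"]), (R.T@V[2,:3]).round(3))
o0=o["position"]; p=o0.copy(); p[:2]*=0.42/np.hypot(*p[:2]); p[2]=.42
bot.reach(p.tolist(),o["orientation"].tolist())
hand.move_gripper(0.0,20)
j=np.array(get_obs()["joint_pos"]);print(j.round(3));j[0]=0.16;bot.goto_joints(j.tolist())
q=quat(0.198)
bot.reach([.57,.10,.30],q.tolist())
snap("wrist1");print(get_obs())
E
```

```text
cam in tool [-0.07246681 -0.12477865  0.00043241] [ 0.286  0.958 -0.   ]
[-1.316 -0.114  1.795 -0.     1.461 -0.004]
{'time_s': 4.8583, 'joint_pos': array([ 1.70522120e-01,  2.33207474e-01,  1.67681478e+00, -6.88452180e-05,
        1.23031055e+00, -2.69090949e-02]), 'joint_vel': array([ 0.00235435, -0.0175203 ,  0.00071573,  0.00048453, -0.00359741,
        0.0017518 ]), 'joint_efforts': array([-4.46576101e-02, -5.11192167e+01, -3.52602518e+01, -2.24264455e-03,
       -3.97583563e-02, -5.52585534e-04]), 'position': array([0.56972331, 0.09960378, 0.30137375]), 'orientation': array([-0.54652677,  0.44797284, -0.44859064,  0.54717023]), 'wrist_force': array([-0.23639211, -0.24335189,  0.44176638]), 'ft_torque': array([ 0.05618357,  0.03994953, -0.01905576]), 'gripper_width': -2.3998309358481008e-05}
```

View pics/wrist1.png

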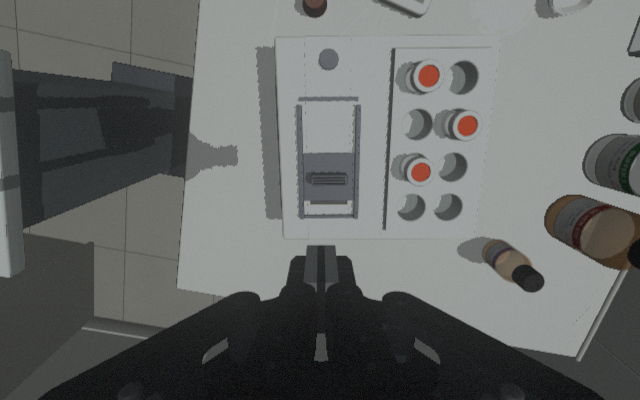

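Wrist view: start key at (328,59), guard plate (303–355, 153–200) with tab at (327,179), and the exposed slit of the well below it at about (327,207). The guard stands a little open. I'll take a second wrist viewpoint to triangulate.

Run:
```python
from h import *
from workcell import *
q=quat(0.198)
bot.servo_line([.53,.02,.24],velocity=.2)
bot.dwell(.2)
snap("wrist2");print(get_obs()["position"],get_obs()["time_s"])
bot.dwell(.05)
for n in("wrist1","wrist2"):
    i=cv2.imread(f"pics/{n}.png")
    w=dict(np.load(n+".npz"))
    p=proj(w,[.58,.087,.07]);print(n,p); 
    x,y=int(p[0])-60,int(p[1])-60
    cv2.imwrite(f"pics/{n}z.png",cv2.resize(cv2.convertScaleAbs(i[max(y-90,0):y+130,max(x-20,0):x+180],alpha=1.4),None,fx=2.7,fy=2.7,interpolation=cv2.INTER_CUBIC)); print(max(x-20,0),max(y-90,0))
```

```text
[0.53065502 0.02068117 0.24059321] 5.8
wrist1 [327.66683545 186.66337956]
247 36
wrist2 [389.11654357 126.92826488]
309 0
```

View pics/wrist2.png

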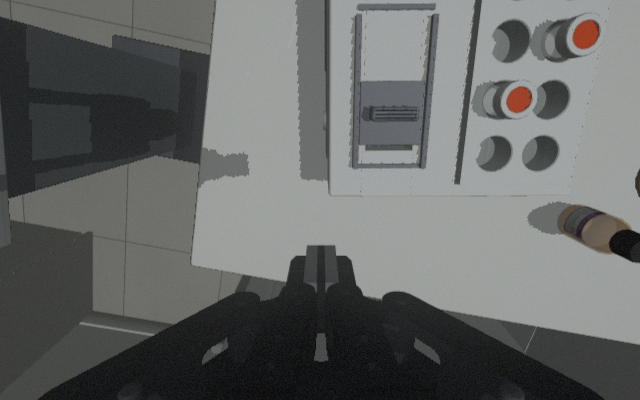

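View pics/wrist1z.png

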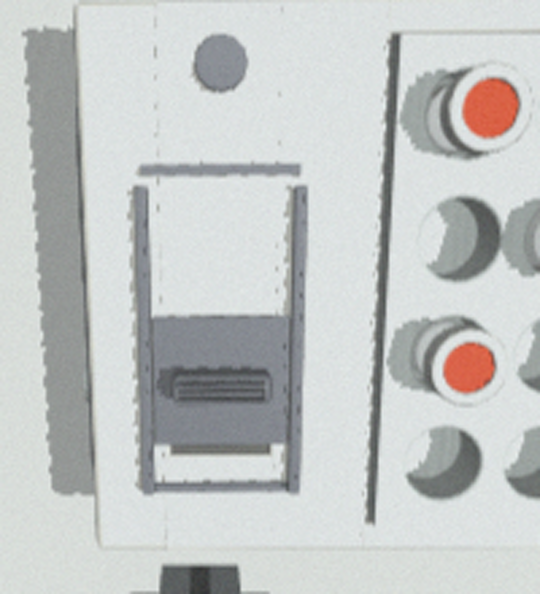

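The second wrist view shows the guard plate at (360–425, 80–143), the tab at (393,113) and the rails at columns 357 and 430. I'll take the plate and tab from colour masks and triangulate the corners.

Run:
```python
from h import *
from workcell import *
W=[dict(np.load(f"wrist{i}.npz")) for i in(1,2)]
for c,roi in zip(W,((285,40,370,225),(345,0,445,175))):
    for b in blobs(c,(100,18,50),(140,255,135),roi,25): print(b[0],b[1].round(1),[b[2][0]+roi[0],b[2][1]+roi[1]]+b[2][2:])
```

```text
138 [328.3  59. ] [320, 49, 18, 20]
29 [334.   98.2] [325, 97, 18, 4]
25 [309.6  98.6] [300, 98, 20, 3]
25 [358.  116.3] [356, 111, 5, 12]
41 [299.6 135.9] [298, 127, 4, 18]
51 [357.4 137.9] [356, 128, 4, 21]
64 [356.4 164.3] [355, 150, 4, 28]
1351 [328.4 176.6] [304, 153, 50, 48]
107 [300.8 179.7] [299, 157, 5, 47]
108 [355.  200.3] [347, 179, 12, 39]
44 [308.7 215.8] [300, 213, 21, 6]
28 [329.2 215.9] [322, 215, 16, 3]
40 [364.8   6.3] [360, 4, 12, 6]
221 [404.8   6.1] [373, 4, 62, 6]
152 [358.2  36.7] [355, 14, 7, 46]
3573 [394.  109.1] [353, 14, 86, 154]
62 [376.3 165.5] [360, 164, 31, 4]
71 [405.  165.3] [391, 164, 28, 4]
```

View pics/wrist2z.png

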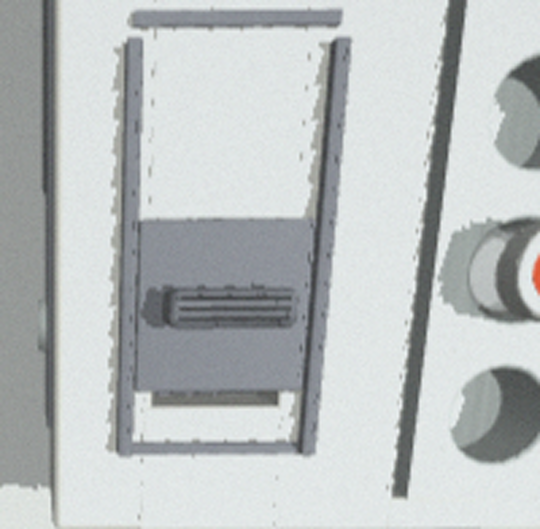

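Run:
```python
from h import *
W=[dict(np.load(f"wrist{i}.npz")) for i in(1,2)]
T=dict(np.load("top0.npz"))
a=lambda x,y:(x/2.7+247,y/2.7+36)
b=lambda x,y:(x/2.7+309,y/2.7)
for n,p,r in [("wellFR -81,-66",(172,454),(153,405)),("wellBR -39,-66",(270,454),(278,405)),
 ("pl BL",(289,317),(313,218)),("pl FL",(152,317),(140,218)),("pl FR",(152,445),(135,390)),
 ("tabF",(174,386),(171,307)),("tabB",(271,386),(297,307)),("railF Lend",(141,187),(135,40)),("railB Lend",(300,187),(342,40)),
 ("FRcorner",(101,547),(58,524)),("vialcap",(471,368),None),("blkFRcorner",(370,523),(400,497))]:
    if r is None: continue
    x,e=tri(W,[a(*p),b(*r)]);print(n,x.round(4),round(e,4),"z70:",onz(W[0],a(*p),.07)[:2].round(4),onz(W[1],b(*r),.07)[:2].round(4))
print("start z74",onz(W[0],(328.3,59),.074),onz(T,(309.98,234.75),.074))
```

```text
wellFR -81,-66 [0.5648 0.0625 0.0683] 0.0003 z70: [0.565  0.0629] [0.5643 0.0629]
wellBR -39,-66 [0.606  0.0711 0.0698] 0.0002 z70: [0.6061 0.0711] [0.6058 0.0712]
pl BL [0.6001 0.1301 0.072 ] 0.0005 z70: [0.6009 0.1296] [0.6002 0.1306]
pl FL [0.546  0.1192 0.0738] 0.0002 z70: [0.5461 0.1186] [0.5462 0.1197]
pl FR [0.556  0.0673 0.0775] 0.0001 z70: [0.5559 0.0651] [0.5572 0.0666]
tabF [0.5602 0.095  0.0835] 0.0002 z70: [0.5603 0.0921] [0.5625 0.0951]
tabB [0.5983 0.1029 0.085 ] 0.0003 z70: [0.6    0.1001] [0.603  0.1033]
railF Lend [0.5328 0.1677 0.073 ] 0.0 z70: [0.5326 0.1677] [0.5329 0.1685]
railB Lend [0.5932 0.1798 0.0738] 0.0 z70: [0.5936 0.1799] [0.5943 0.1809]
FRcorner [0.5418 0.0157 0.0715] 0.0007 z70: [0.5424 0.0146] [0.5414 0.0158]
blkFRcorner [0.6557 0.0492 0.0711] 0.0002 z70: [0.6558 0.0489] [0.6564 0.0489]
start z74 [0.55364587 0.21720481 0.074     ] [0.55389399 0.21784262 0.074     ]
```

Heater pose: yaw about 0.197 and well centre about (0.5805, 0.0872). The independent estimates from the well edge and from the start key differ by 1.6 mm. The guard is at about 12 mm. Next I approach to the right of the tab and push.

```bash
cat >> h.py <<'E'
YAW=0.197;WC=np.array([.5805,.0872])
def H(x,y,ztip):
    """well-centred heater coords in mm, fingertip height above deck in mm -> TCP"""
    c,s=np.cos(YAW),np.sin(YAW)
    p=WC+np.array([c*x-s*y,s*x+c*y])/1e3
    return [p[0],p[1],.07+ztip/1e3+.017]
E
python3 - <<'E'
from h import *
from workcell import *
q=quat(YAW).tolist()
bot.servo_line(H(0,-18,50),q,velocity=.15)
f0=get_obs()["wrist_force"]
bot.servo_line(H(0,-18,9),q,velocity=.08)
bot.dwell(.15)
snap("wrist3");print((get_obs()["wrist_force"]-f0).round(2))
for y in(-8,0,10,20,30,35):
    bot.servo_line(H(0,y,9),q,velocity=.05)
    o=get_obs();print(y,(o["wrist_force"]-f0).round(2),round(o["time_s"],2))
bot.dwell(.1);snap("wrist4");snap("top4");print(get_obs()["position"],H(0,35,9))
E
```

```text
[-0.66 -1.48  0.12]
-8 [-0.54 -0.04 -0.4 ] 8.06
0 [ 0.44 -0.76 -0.22] 8.37
10 [-0.21 -1.11 -0.35] 8.72
20 [-0.08 -1.01  0.83] 9.07
30 [-0.16 -0.18 -0.4 ] 9.42
35 [-0.66 -0.41 -0.48] 9.67
[0.57364865 0.12156078 0.09600948] [np.float64(0.5736495115488819), np.float64(0.12152303611251629), 0.096]
```

View pics/wrist4.png

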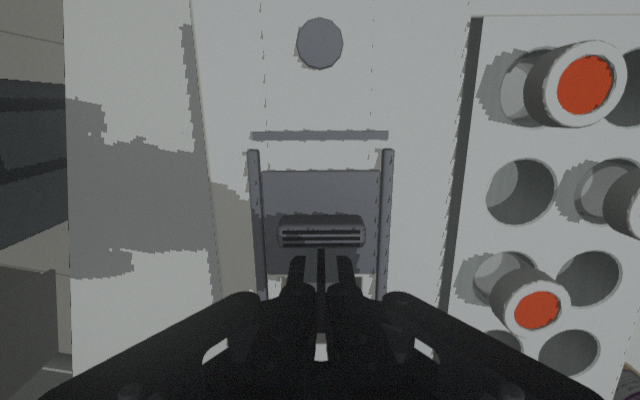

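View pics/wrist3.png

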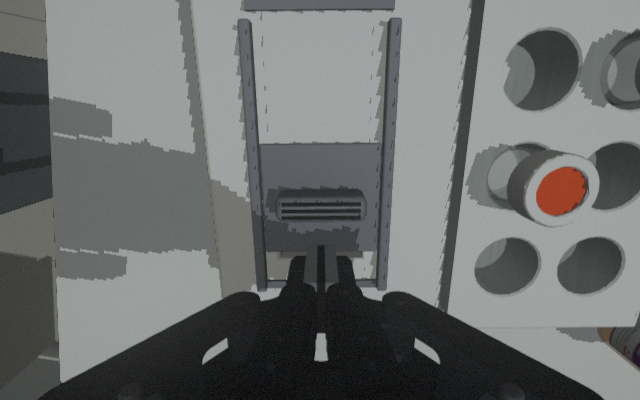

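The guard slid: its plate's left edge is now at row 170, near the rails' far end at row 150. I'll keep pushing in small steps until the force shows the stop.

Run:
```python
from h import *
from workcell import *
def loc(p): 
    c,s=np.cos(YAW),np.sin(YAW);d=(np.asarray(p)[:2]-WC)*1e3;return np.array([c*d[0]+s*d[1],-s*d[0]+c*d[1]]).round(1)
w=dict(np.load("wrist4.npz"))
for uv in((320,171),(262,171),(381,171)):print("plate L edge (z74)",loc(onz(w,uv,.074)))
print("start",loc(onz(w,(320,43),.074)),"endbar",loc(onz(w,(320,134),.076)))
q=quat(YAW).tolist()
f0=get_obs()["wrist_force"]
ey=np.array([-np.sin(YAW),np.cos(YAW)])
for y in np.arange(36,42,.5):
    bot.servo_line(H(0,y,9),q,velocity=.03);bot.dwell(.05)
    o=get_obs();f=(o["wrist_force"]-f0)[:2]@ey;print(y,round(f,2),loc(o["position"]),round(o["time_s"],2))
    if f<-7: break
snap("wrist5")
```

```text
plate L edge (z74) [-0.6 79.1]
plate L edge (z74) [-27.4  79.1]
plate L edge (z74) [27.6 79.1]
start [ -0.6 132.9] endbar [-0.6 96. ]
36.0 -1.4 [ 0.  35.9] 10.17
36.5 -2.65 [ 0.  36.4] 10.47
37.0 -3.59 [-0. 37.] 10.77
37.5 -2.65 [-0.  37.6] 11.07
38.0 -5.51 [-0.  37.7] 11.37
38.5 -8.33 [-0.  37.8] 11.67
```

View pics/wrist5.png

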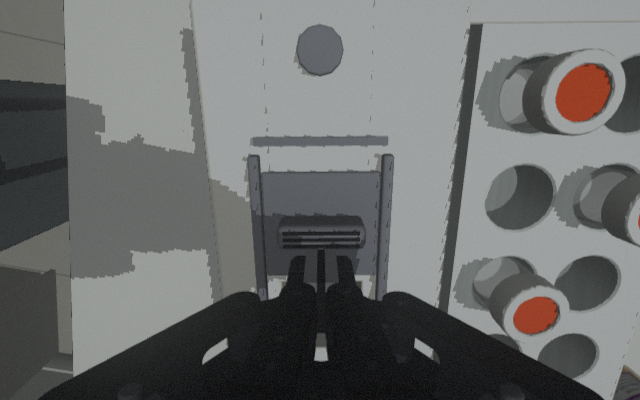

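The hard stop shows at y ≈ 37.8 mm (about −8 N), which agrees with the guard being at 54 mm. Next I back off, rise and check the open well before reaching in.

Run:
```python
from h import *
from workcell import *
q=quat(YAW).tolist()
bot.servo_line(H(0,32,9),q,velocity=.06)
bot.servo_line(H(0,20,50),q,velocity=.15)
bot.servo_line(H(0,-45,70),q,velocity=.15)
bot.dwell(.15);snap("wrist6");print(get_obs()["time_s"])
```

```text
13.2083
```

View pics/wrist6.png

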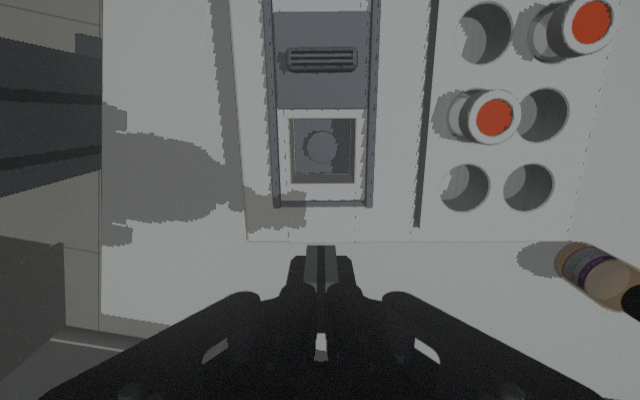

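The well is open, with its mouth at about (289–355, 118–183) and the key at about (320,147).

Run:
```python
from h import *
def loc(p): 
    c,s=np.cos(YAW),np.sin(YAW);d=(np.asarray(p)[:2]-WC)*1e3;return np.array([c*d[0]+s*d[1],-s*d[0]+c*d[1]]).round(1)
w=dict(np.load("wrist6.npz"))
g=cv2.cvtColor(w["frame"],cv2.COLOR_RGB2GRAY)
x0,y0=265,95
z=cv2.resize(cv2.convertScaleAbs(w["frame"][y0:y0+120,x0:x0+120,::-1],alpha=1.6),None,fx=5,fy=5,interpolation=cv2.INTER_CUBIC);cv2.imwrite("pics/w6z.png",z)
for uv in((289,119),(355,119),(289,183),(355,183)):print(loc(onz(w,uv,.07)))
print("key",loc(onz(w,(320,147),.046)))
```

```text
[-20.9  20.9]
[21.1 20.9]
[-22.  -20.8]
[ 22.4 -20.7]
key [-1.2  0.4]
```

View pics/w6z.png

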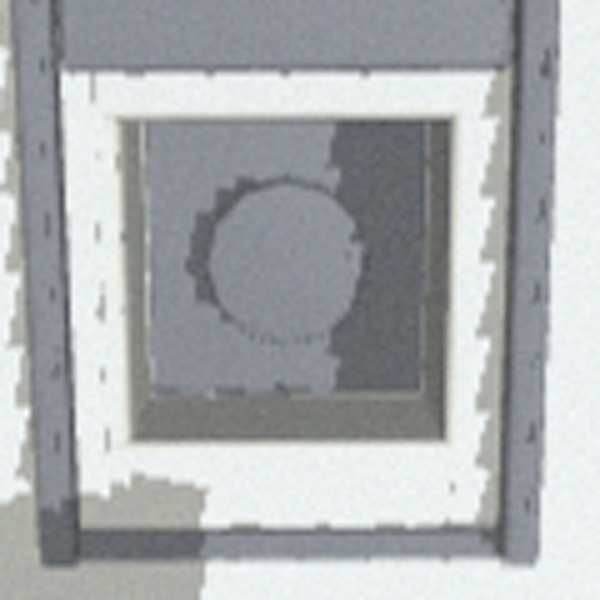

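The well is centred on my frame to within about 1 mm and the key is at its centre. Now I descend with force checks.

Run:
```python
from h import *
from workcell import *
q=quat(YAW).tolist()
bot.servo_line(H(0,0,45),q,velocity=.15)
bot.servo_line(H(0,0,5),q,velocity=.1);bot.dwell(.1)
f0=get_obs()["wrist_force"]
ok=True
for z in(-5,-12,-18,-22):
    bot.servo_line(H(0,0,z),q,velocity=.06)
    f=get_obs()["wrist_force"]-f0;print(z,f.round(2))
    if np.abs(f).max()>6: ok=False;break
z=-22
while ok and z>-34:
    z-=.75;bot.servo_line(H(0,0,z),q,velocity=.03);bot.dwell(.04)
    o=get_obs();f=o["wrist_force"]-f0;tip=(o["position"][2]-.087)*1e3
    print(z,round(tip,2),f.round(2),round(o["time_s"],2))
    if f[2]>10 or np.abs(f[:2]).max()>8: break
```

```text
-5 [-0.78 -1.15 -0.11]
-12 [-0.85 -0.3  -0.51]
-18 [-0.5   0.08 -1.33]
-22 [-1.01 -0.45  0.01]
-22.75 -22.68 [0.79 0.56 0.45] 15.72
-23.5 -23.52 [-1.36 -0.46  0.16] 16.02
-24.25 -24.17 [-0.12  0.88  0.43] 16.31
-25.0 -24.93 [0.39 0.37 2.2 ] 16.6
-25.75 -25.69 [-0.73  0.26  3.56] 16.89
-26.5 -26.44 [-0.81  0.23  2.49] 17.18
-27.25 -27.2 [-0.3  -0.24  3.21] 17.48
-28.0 -27.96 [ 0.1  -0.32  3.64] 17.77
-28.75 -28.73 [0.25 0.19 5.46] 18.06
-29.5 -29.43 [0.47 0.25 5.14] 18.35
-30.25 -29.97 [-0.06 -0.01  7.78] 18.64
-31.0 -30.16 [-3.7   0.9  13.92] 18.93
```

The force matches the spring from first contact at −24.2 mm and jumps at the stop at −30 mm. I'll hold it, then retract.

Run:
```python
from h import *
from workcell import *
q=quat(YAW).tolist()
for _ in range(5):
    bot.dwell(.48);o=get_obs();print(round((o["position"][2]-.087)*1e3,2),o["wrist_force"].round(2),round(o["time_s"],2))
bot.servo_line(H(0,0,-15),q,velocity=.05)
bot.servo_line(H(0,0,50),q,velocity=.12)
bot.servo_line(H(0,-45,70),q,velocity=.15)
bot.dwell(.15);snap("wrist7");print(get_obs()["time_s"])
```

```text
-30.16 [-1.38 -0.66 14.04] 19.42
-30.19 [-2.25 -0.54 14.64] 19.9
-30.16 [-2.2  -0.69 13.34] 20.38
-30.15 [-2.32 -0.12 13.06] 20.87
-30.17 [-2.65  0.58 14.17] 21.35
23.1833
```

View pics/wrist7.png

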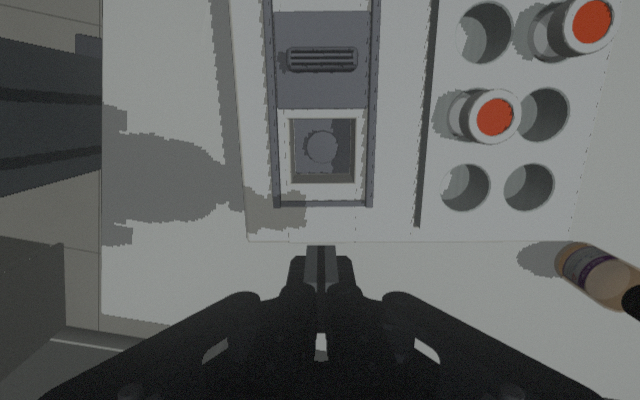

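The key is back up, looking the same as before the press, and the guard is still aside. Next I go over the tab to its left side and push it shut.

Run:
```python
from h import *
from workcell import *
q=quat(YAW).tolist()
ey=np.array([-np.sin(YAW),np.cos(YAW)])
bot.servo_line(H(0,79,50),q,velocity=.2)
bot.servo_line(H(0,79,9),q,velocity=.1);bot.dwell(.1)
f0=get_obs()["wrist_force"];print("down",f0.round(2))
for y in(70,50,35,25,19):
    bot.servo_line(H(0,y,9),q,velocity=.06)
    o=get_obs();print(y,round((o["wrist_force"]-f0)[:2]@ey,2),round(o["time_s"],2))
for y in np.arange(18.5,12,-.5):
    bot.servo_line(H(0,y,9),q,velocity=.03);bot.dwell(.05)
    o=get_obs();f=(o["wrist_force"]-f0)[:2]@ey
    d=(o["position"][:2]-WC)@ey*1e3;print(y,round(d,2),round(f,2),round(o["time_s"],2))
    if f>8: break
bot.servo_line(H(0,y+8,9),q,velocity=.06)
bot.servo_line(H(0,30,60),q,velocity=.15)
bot.servo_line(H(0,-5,160),q,velocity=.25)
bot.dwell(.2);snap("wrist8");snap("top8");print(get_obs()["time_s"])
```

```text
down [0.92 0.84 0.27]
70 -0.03 24.92
50 -0.29 25.4
35 -0.93 25.8
25 -0.38 26.12
19 -0.13 26.37
18.5 18.52 -0.51 26.67
18.0 18.13 1.25 26.97
17.5 17.57 1.64 27.27
17.0 17.39 4.87 27.57
16.5 17.31 6.71 27.87
16.0 17.28 10.14 28.17
29.8167
```

View pics/wrist8.png

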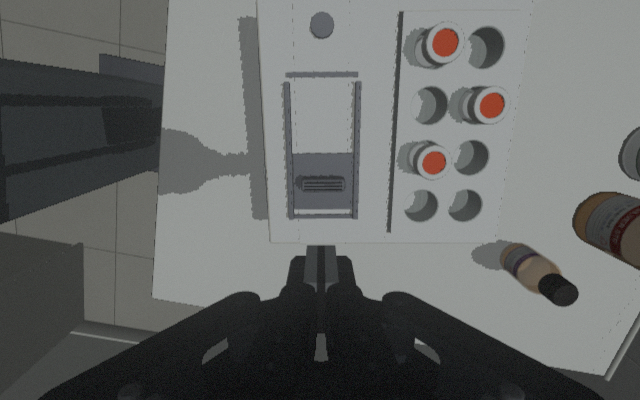

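View pics/top8.png

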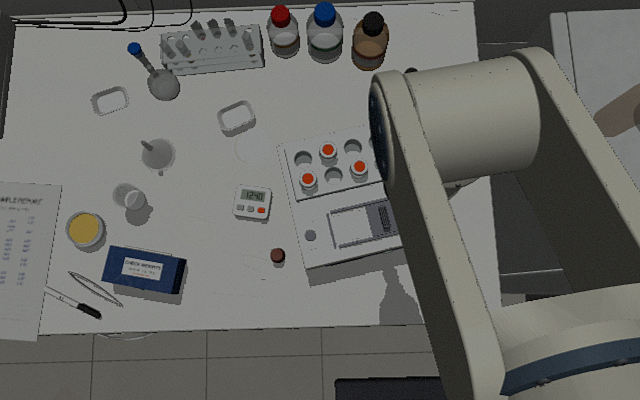

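The wrist view shows the guard over the well, with no slit visible near (322,212). The top view shows the vials, timer and stopper in their earlier pixels. One numeric check before handing in.

Run:
```python
from h import *
from workcell import *
def loc(p): 
    c,s=np.cos(YAW),np.sin(YAW);d=(np.asarray(p)[:2]-WC)*1e3;return np.array([c*d[0]+s*d[1],-s*d[0]+c*d[1]]).round(1)
w=dict(np.load("wrist8.npz"))
print("plate L edge",loc(onz(w,(322,153),.074)),"tab top",loc(onz(w,(323,184),.09)))
A,B=dict(np.load("top0.npz")),dict(np.load("top8.npz"))
for roi in((295,140,372,190),(228,180,275,222),(265,240,292,270)):
  for c in(A,B):
    print([(a,x.round(1).tolist()) for a,x,_ in blobs(c,(0,100,60),(15,255,255),roi,10)])
o=get_obs();print(o["wrist_force"].round(2),o["time_s"])
hand_in()
```

```text
plate L edge [-0.5 27.3] tab top [0.4 1.9]
[(92, [327.7, 149.3]), (95, [359.1, 165.9]), (94, [307.4, 178.0])]
[(92, [327.7, 149.3]), (95, [359.1, 165.9]), (93, [307.3, 178.0])]
[(34, [260.8, 209.8])]
[(34, [260.6, 209.7])]
[(104, [276.0, 254.0])]
[(106, [276.0, 254.0])]
[ 1.13  0.21 -0.41] 29.8167
the job is handed in; nothing more can be done
```

I did the whole sequence with closed fingertips and handed the job in at about 29.8 s of the 48 s allowed. `hand_in` reports no verdict, so these are my own checks:

- **Guard opened:** I pushed it from about 12 mm to its end stop, where the force rose to about 8 N. That position matches 54 mm.
- **Reset key:** I met it 24.2 mm below the deck and pressed it to its stop at 30.2 mm. I held it there at about 14 N for roughly 2.4 s. A picture afterwards showed it up again.
- **Guard closed:** I pushed it back until it hit its shut stop at about 10 N. In the last picture the plate edge gives an opening of about 0.3 mm and the tab top about 1.9 mm. The two disagree by about 1.6 mm, close to the 2 mm calibration, but both are under the 4 mm limit.
- **Left alone:** the vials, timer and stopper moved by no more than about 0.2 pixel in the top view. The start key was never approached.
- **At hand-in:** the gripper was about 160 mm above the deck, touching nothing.

One check failed: triangulating the corner of the white cabinet on the right gave an error of about 16 mm. I didn't rely on it and swung the arm in retracted and raised instead.

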